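# Shut the chisel chest before cutting

## Robot

A 6-joint arm with a two-finger parallel gripper is mounted at the origin on the work surface. World frame = base frame: x ahead of the robot, y to its left, z up, the work surface at z = 0. Lengths are in m, angles in rad, forces in N, time in s.
With the tool pointing down it reaches from about 0.375 to 0.825 m from the base axis. Payload 5.5 kg.
Tool frame: the origin (TCP) lies at the very end of the fingers, on their centre line; the grasp point (between the pads) lies 19 mm behind it (manip.tcp_to_grasp is the distance from the TCP to the grasp point, in m); z points along the fingers, y is the line along which they close (so a half turn about z gives the same grasp; the last joint's range is limited). The gripper opens to 85 mm and grips with 20 to 120 N. Pads are 22 mm wide; open, the fingers measure 114 mm over their backs; the gripper's body (76 mm by 85 mm) begins 54 mm behind the grasp point. The pads swing forward as they close: fully open they stand 13 mm farther back than shut.
Start: joints at [-1.313, 0.314, -0.047, 1.21, 0, 1.571], TCP at [0.153, -0.58, 0.205] pointing down, gripper open.
Joint ranges: [-2.67, 2.67], [-0.69, 1.73], [-1.03, 1.25], [-2.08, 2.16], [-1.42, 1.45], [-3.14, 3.14]. Speed limits (rad/s): [2.39, 2.39, 3.01, 3.14, 3.14, 3.14].

## Interface

Orientations are given as a rotation vector (axis times angle).
In Python, from plant import manip, snapshot, job gives the robot as it stands. The module is installed in compiled form; this text tells all that it offers.
- The arm moves only by the shell command python3 -m handwheel 'ROWS'. ROWS is JSON, one flat list of numbers, 7 for each row, row after row: the shift along the world's x, y, z in mm, then the turn, a rotation vector about the world's x, y, z in degrees, then the opening, from 0 (shut) to 1 (fully open). A call has 1 to 20 rows; each row shifts and turns the commanded pose from where the row before left it; what a row does not reach is not made up. A row lasts 1/12 s, in which the tool goes at most 41.7 mm and 7.16 degrees, less where a joint would pass 70% of its speed; a pose out of reach is approached as far as the arm can. A call with a gripper value outside its range is refused whole. The fingers move at their own pace and stop on an object; the grip force is fixed at half the most. Time passes only in rows, so rows that do not move let the fingers close. It gives the time, the measured TCP pose, the force, the opening and the grip force at its end, in the units of the state.
- manip.read_state(): the state, without advancing time (a new reading comes with each control period).
- snapshot(name): name is "scene" or "top"; returns a dict with "img" (384x512x3 uint8, red, green, blue), "fx", "fy", "cx", "cy" (pixels), "extrinsics" (4x4, takes a point from world to camera coordinates). Camera axes: x right, y down, z forward; pixel columns grow to the right and rows downward; lengths in m; the calibration is good to about 2 mm. A picture is of the moment at which its call begins. There is no depth.
- job.job_done(): hands the job in; it is judged then, once.
The state is a dict: "clock": time; "joint_pos": joint angles; "qvel": joint speeds; "tau": joint torques, N m; "ee_pos": TCP position; "orientation": TCP orientation; "force": force on the tool from outside, world axes, zero at the start; "torque": the same for the moment, N m; "gripper_width": finger opening in m; "grip_force": force on a finger pad.
Only numpy, scipy, OpenCV 4.12 (cv2) and the standard library are available. Lean on these libraries where they do the work, as an engineer would, in place of code of your own. Each camera call takes 0.05 s, during which the arm holds its last target. There are 200 camera calls.

## Task

Dust is about to fly: close up the wooden chisel chest on the mason's bench by pushing with the fingertips, its lid fully down and both drawers fully home, without slamming any of them or hauling them wide open. Leave the mallet and the brush beside it where they are, and finish with the hand clear of everything.

Things in the scene. Friction and masses are not known exactly. Their poses are not given: they have to be found in the camera images.
- chest: wooden chest, fixed to the bench. Origin: centre of its underside, on the bench top. x points from its front (facing the robot, turned by up to 0.3 rad) to its back, y to the left seen from the robot, z up. 200 mm deep (x), 340 mm wide, 115 mm high, 127 mm with the lid shut. Front face at chest x = -100 mm.
- lid (a joint): lid angle in rad: 0 shut, growing as it opens upward; starts 0.45 to 0.9. Plywood panel 200 mm deep, 346 wide, 12 thick, 0.4 kg. Hinge axis parallel to chest y at chest x = +100, z = 115 mm, at the panel's underside. A friction hinge (0.75 N m) holds it at any angle; push it down all the way (under 10 N near its front edge).
- lid_edge (a point): middle of the lid's free front edge, on its upper face, 200 mm from the hinge axis along the panel. While open, the lid stands in the way of a hand over the drawers' front
- drawer_left (a joint): how far the drawer in the chest's left (+y) half is out, in m: 0 home, front flush with the chest's, growing along chest -x; starts 0.025 to 0.065. Friction about 2 N, damping 8 N per m/s, hard stop when home. Front panel 144 mm wide, 58 high, its middle at chest y = +81 mm, z from 19 to 77 mm.
- drawer_left_handle (a point): foremost point, at the middle of the left drawer's handle: a horizontal steel bar 80 mm long (along chest y), 10 mm thick, 49 mm above the bench; the point is 30 mm in front of the front panel, with a 20 mm gap behind the bar
- drawer_right (a joint): the same for the drawer on the chest's right (-y) half, its middle at chest y = -81 mm
- drawer_right_handle (a point): the same point on the right drawer's handle
- mallet: bystander: mason's mallet standing on its white head (94 mm wide, 88 mm high), wooden handle up to 210 mm; beside the chest. Origin: centre of its underside
- brush: bystander: bench brush 190 x 55 x 67 mm, wooden back up, lying on its bristles on the other side of the chest. Origin: centre of its underside

How it is judged:
At the end, for the whole second after the job is handed in: The lid is shut to within 0.03 rad (6 mm at its front edge), both drawers are home to within 4 mm, and the mallet and brush are within 25 mm of where they stood, the mallet upright (value of joint lid below 0.03 rad and value of joint each of drawer_left, drawer_right below 0.004 m and distance of each of mallet, brush from where it was at the start of the episode below 0.025 m and angle between mallet's own z axis and vertical below 0.2 rad); the robot touches nothing.
It fails at once if the lid is lifted wide open (past 1.0 rad) (value of joint lid above 1 rad).
It fails at once if a drawer is pulled wide open (past 85 mm) (value of joint any of drawer_left, drawer_right above 0.085 m).
It fails at once if the lid (over 3 rad/s) or a drawer (over 0.5 m/s) is slammed (velocity of joint lid below -3 rad/s or velocity of joint any of drawer_left, drawer_right below -0.5 m/s).
It fails at once if the mallet or brush is lifted, knocked over or pushed away (over 40 mm) (distance of any of mallet, brush from where it was at the start of the episode above 0.04 m or angle between mallet's own z axis and vertical above 0.5 rad).
It also fails if it takes over 54 s, if anything falls off the work surface, if the arm or the gripper's body presses on something with over 40 N, if the wrist force passes 120 N, or if a joint passes its speed limit or range.

## Working session

There is one attempt and no reset: what is moved stays moved. The work goes in short steps, Python scripts to look and compute and a shell command to move; the robot and the scene stay as the last step left them, time stands still between calls to the robot, and variables do not carry over. Pictures are saved under pics/ and viewed, at most 10 in all, crops included, and the job is handed in when it is done.

```bash
mkdir -p pics
python3 - <<'E'
from plant import manip, snapshot
import cv2, numpy as np, pickle
d={}
for n in("scene","top"):
    s=snapshot(n); d[n]=s; cv2.imwrite(f"pics/{n}0.png",cv2.resize(s["img"][:,:,::-1],(800,600),interpolation=cv2.INTER_CUBIC))
    print(n,s["fx"],s["fy"],s["cx"],s["cy"],np.round(s["extrinsics"],3).tolist())
pickle.dump(d,open("s0.pkl","wb"))
st=manip.read_state();print(st["clock"],st["ee_pos"],st["orientation"])
E
```

```text
scene 362.42836939850514 362.42836939850514 258.4475075758959 192.52879964287908 [[-0.943, -0.331, 0.02, 0.639], [-0.251, 0.674, -0.694, 0.214], [0.217, -0.66, -0.719, 0.774], [0.0, 0.0, 0.0, 1.0]]
top 451.3686916383296 451.3686916383296 256.066380286145 194.69187806444214 [[-0.002, -1.0, 0.023, 0.014], [-0.985, -0.002, -0.175, 0.655], [0.175, -0.023, -0.984, 1.269], [0.0, 0.0, 0.0, 1.0]]
0.1 [ 0.15282266 -0.57965143  0.20384265] [-3.11406036e+00 -4.03627489e-01  3.28067775e-04]
```

View pics/scene0.png

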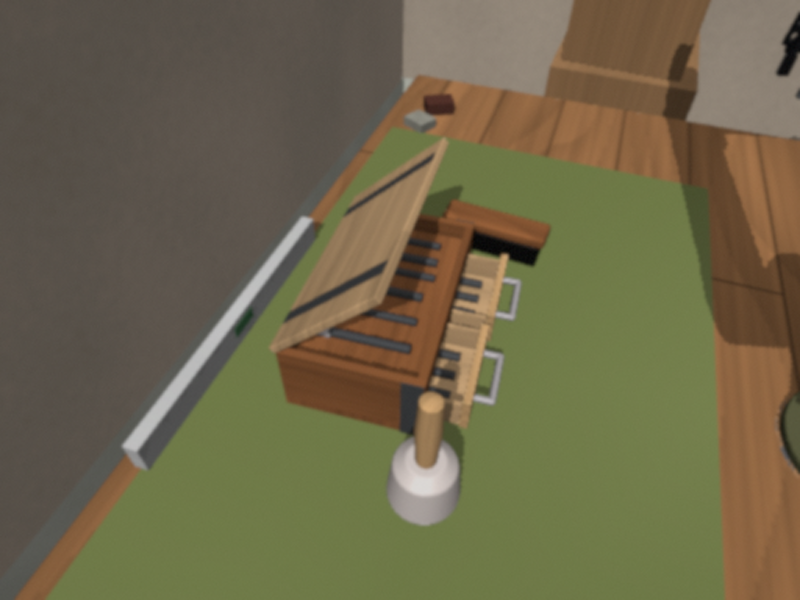

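View pics/top0.png

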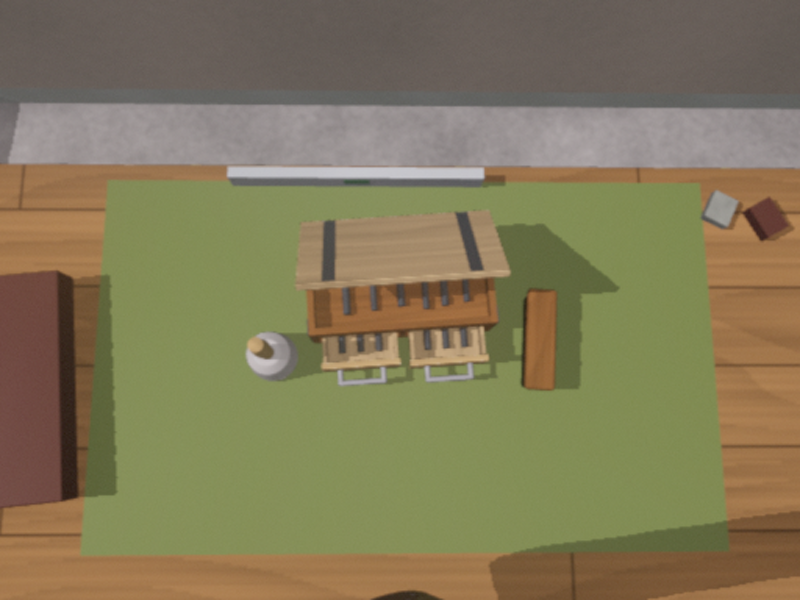

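The top view shows the chest front top edge at (310,338)–(497,323), the lid's free edge at (298,281)–(508,270), and the handles at (340,383)–(386,381) and (427,380)–(473,377). The mallet is at about (272,357) and the brush at about (540,340). The scene view shows the lid's free corners at (380,303) and (446,142), and the handles at (495,402)–(502,352) and (513,318)–(520,281). Next I'll fit one pose to all of these.

```bash
cat > fit.py <<'E'
import pickle,numpy as np
from scipy.optimize import least_squares
d=pickle.load(open("s0.pkl","rb"))
def proj(n,P):
    s=d[n];E=s["extrinsics"];c=P@E[:3,:3].T+E[:3,3]
    return np.c_[s["fx"]*c[:,0]/c[:,2]+s["cx"],s["fy"]*c[:,1]/c[:,2]+s["cy"]]
def model(p):
    x,y,a,l,dl,dr=p
    def lid(r,yy,t=.012): return [.1-r*np.cos(l)+t*np.sin(l),yy,.115+r*np.sin(l)+t*np.cos(l)]
    hb=lambda q,yc,s:[-.1-q-.03,yc+s*.04,.049]
    L={"fl":[-.1,.17,.115],"fr":[-.1,-.17,.115],"el":lid(.2,.173),"er":lid(.2,-.173),"hl":lid(0,.173),"hr":lid(0,-.173),
     "ll":hb(dl,.081,1),"lr":hb(dl,.081,-1),"rl":hb(dr,-.081,1),"rr":hb(dr,-.081,-1)}
    R=np.array([[np.cos(a),-np.sin(a),0],[np.sin(a),np.cos(a),0],[0,0,1]])
    return {k:R@v+[x,y,0] for k,v in L.items()}
obs={"top":dict(fl=(309,337),fr=(497,323),el=(298,280),er=(508,270),hl=(303,222),hr=(490,211),ll=(340,384),lr=(386,382),rl=(427,381),rr=(473,378)),
"scene":dict(fl=(430,383),el=(380,303),er=(446,142),hl=(275,347),ll=(495,403),lr=(503,351),rl=(513,319),rr=(521,281))}
def res(p):
    m=model(p)
    return np.concatenate([(proj(n,np.array([m[k] for k in o]))-np.array(list(o.values()))/1.5625).ravel() for n,o in obs.items()])
if __name__=="__main__":
    f=least_squares(res,[.6,0,0,.7,.04,.04],loss="soft_l1")
    print(np.round(f.x,4)); r=res(f.x).reshape(-1,2)
    for (n,k),v in zip([(n,k) for n in obs for k in obs[n]],r): print(n,k,np.round(v,1))
    for k,v in model(f.x).items(): print(k,np.round(v*1000))
    def back(px,z):
        s=d["top"];E=s["extrinsics"];u=np.array(px)/1.5625
        ray=E[:3,:3].T@[(u[0]-s["cx"])/s["fx"],(u[1]-s["cy"])/s["fy"],1];c=-E[:3,:3].T@E[:3,3]
        return np.round((c+ray*(z-c[2])/ray[2])*1000)
    print("mallet",back((258,346),.21),back((272,358),.06),"brush",[back(q,.067) for q in((527,290),(556,290),(525,388),(555,390))])
E
python3 fit.py
```

```text
[0.6979 0.015  0.0741 0.7377 0.0546 0.0599]
top fl [ 0.1 -0.2]
top fr [ 1.1 -0.1]
top el [-1.4  5. ]
top er [2.  1.8]
top hl [-1.4  0.5]
top hr [-0.1 -0.6]
top ll [1.1 0.4]
top lr [-0.7 -0.4]
top rl [ 1.3 -0.1]
top rr [-0.7 -0.2]
scene fl [-1.2  2.3]
scene el [-0.1 -3.4]
scene er [ 0.8 -3.1]
scene hl [-2.9  0.5]
scene ll [-0.1 -1.6]
scene lr [0.1 3.1]
scene rl [ 0.7 -1.6]
scene rr [-0.3  0.6]
fl [586. 177. 115.]
fr [ 611. -162.  115.]
el [645. 185. 258.]
er [ 671. -160.  258.]
hl [793. 196. 124.]
hr [ 818. -150.  124.]
ll [505. 122.  49.]
lr [511.  42.  49.]
rl [512. -40.  49.]
rr [ 517. -120.   49.]
mallet [558. 250. 210.] [553. 250.  60.] brush [array([ 681., -225.,   67.]), array([ 681., -280.,   67.]), array([ 497., -215.,   67.]), array([ 494., -270.,   67.])]
```

```bash
python3 -m handwheel '[0,0,30,0,0,-5,0, 0,0,30,0,0,-5.5,0, 0,0,30,0,0,0,0, 25,30,0,0,0,0,0, 25,30,0,0,0,0,0, 25,30,0,0,0,0,0, 25,30,0,0,0,0,0, 25,30,0,0,0,0,0, 25,30,0,0,0,0,0, 25,30,0,0,0,0,0, 25,30,0,0,0,0,0, 25,30,0,0,0,0,0, 25,30,0,0,0,0,0, 25,30,0,0,0,0,0, 25,30,0,0,0,0,0, 25,30,0,0,0,0,0, 25,30,0,0,0,0,0, 25,30,0,0,0,0,0, 25,30,0,0,0,0,0, 25,30,0,0,0,0,0]'
```

```text
clock: 1.77
ee_pos: [0.5787, -0.0683, 0.2943]
orientation: [3.139, 0.117, -0.001]
force: [0.5, 0.1, 1.5]
gripper_width: 0.0003
grip_force: 0.0
```

```bash
python3 -m handwheel '[30,28,0,0,0,0,0, 30,28,0,0,0,0,0, 34,28,0,0,0,0,0, 0,0,-12,0,0,0,0, 0,0,-12,0,0,0,0, 0,0,-12,0,0,0,0, 0,0,-12,0,0,0,0]'
```

```text
clock: 2.35
ee_pos: [0.67, 0.0128, 0.245]
orientation: [3.139, 0.118, -0.003]
force: [0.9, -0.7, 0.2]
gripper_width: 0.0001
grip_force: 0.0
```

Run:
```python
from plant import snapshot
import cv2
for n in("scene","top"):
    s=snapshot(n); cv2.imwrite(f"pics/{n}1.png",cv2.resize(s["img"][100:300,130:400,::-1],None,fx=2,fy=2,interpolation=cv2.INTER_CUBIC))
a=cv2.imread("pics/scene1.png");cv2.imwrite("pics/b1.png",cv2.vconcat([a[:300],cv2.imread("pics/top1.png")[:300]]))
```

```text
(no output)
```

View pics/b1.png

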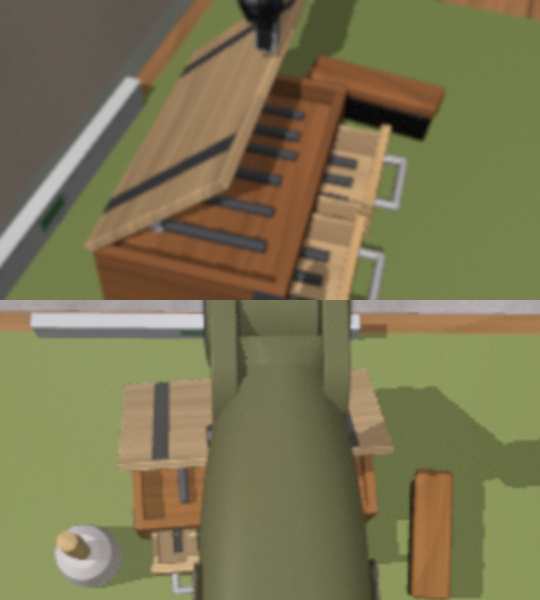

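The fingertip sits over the lid just behind its free edge, at scene crop (268,45). I'll move 10 mm further onto the lid and press down.

```bash
python3 -m handwheel '[8,0,5,0,0,0,0, 0,0,-10,0,0,0,0, -1,0,-10,0,0,0,0, -2,0,-10,0,0,0,0, -3,0,-10,0,0,0,0]'
```

```text
clock: 2.87
ee_pos: [0.6721, 0.0122, 0.2109]
orientation: [3.139, 0.117, 0.001]
force: [-0.6, 0.3, 3.5]
gripper_width: -0.0003
grip_force: 1.5
```

```bash
python3 -m handwheel '[-4,0,-10,0,0,0,0, -4,0,-10,0,0,0,0, -4,0,-10,0,0,0,0, -4,0,-10,0,0,0,0, -4,0,-10,0,0,0,0, -4,0,-10,0,0,0,0, -4,0,-9,0,0,0,0, -2,0,-6,0,0,0,0, 0,0,-4,0,0,0,0,0,0,-3,0,0,0,0]'
```

```text
clock: 3.7
ee_pos: [0.6411, 0.0122, 0.129]
orientation: [-3.139, -0.117, 0.002]
force: [-2.4, -0.1, 2.7]
gripper_width: -0.0001
grip_force: 1.3
```

```bash
python3 -m handwheel '[0,0,-2,0,0,0,0, 0,0,-2,0,0,0,0, 0,0,0,0,0,0,0]'
```

```text
clock: 3.95
ee_pos: [0.642, 0.0125, 0.1253]
orientation: [-3.139, -0.117, 0.001]
force: [-1.1, -0.3, 0.9]
gripper_width: 0.0001
grip_force: 0.1
```

```bash
python3 -m handwheel '[0,0,-2,0,0,0,0, 0,0,-1,0,0,0,0, 0,0,0,0,0,0,0]'; python3 -m handwheel '[0,0,-1,0,0,0,0, 0,0,0,0,0,0,0]'
```

```text
clock: 4.2
ee_pos: [0.6422, 0.0125, 0.1225]
orientation: [-3.139, -0.117, -0.0]
force: [-0.8, 0.3, 1.0]
gripper_width: -0.0
grip_force: 0.5
clock: 4.37
ee_pos: [0.6422, 0.0124, 0.1215]
orientation: [-3.139, -0.117, -0.0]
force: [-2.0, 0.5, 1.9]
gripper_width: 0.0002
grip_force: 0.8
```

Run:
```python
from plant import snapshot
import cv2
s=snapshot("scene"); cv2.imwrite("pics/s2.png",cv2.resize(s["img"][80:300,150:370,::-1],(600,600),interpolation=cv2.INTER_CUBIC))
```

```text
(no output)
```

View pics/s2.png

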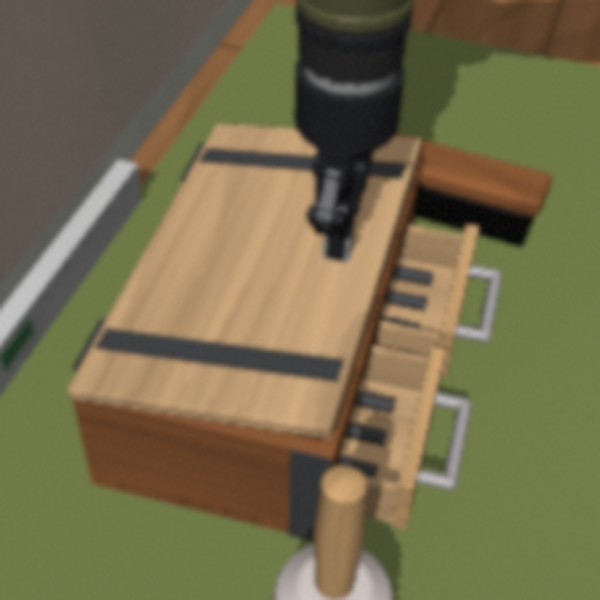

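The lid is nearly shut, with maybe a few mm of gap at its front edge around (330,440). I'll keep pressing until the force rises.

```bash
python3 -m handwheel '[0,0,-2,0,0,0,0, 0,0,0,0,0,0,0]'; python3 -m handwheel '[0,0,-2,0,0,0,0, 0,0,0,0,0,0,0]'
```

```text
clock: 4.58
ee_pos: [0.6422, 0.0124, 0.1194]
orientation: [-3.139, -0.117, -0.0]
force: [-0.3, 1.1, 1.3]
gripper_width: 0.0
grip_force: 0.8
clock: 4.75
ee_pos: [0.6421, 0.0123, 0.1173]
orientation: [3.139, 0.117, -0.0]
force: [-0.7, 0.4, 0.4]
gripper_width: 0.0002
grip_force: 0.6
```

```bash
python3 -m handwheel '[0,0,-2,0,0,0,0, 0,0,0,0,0,0,0]'; python3 -m handwheel '[0,0,-2,0,0,0,0, 0,0,0,0,0,0,0]'
python3 - <<'E'
from plant import snapshot
import cv2
s=snapshot("scene"); cv2.imwrite("pics/s3.png",cv2.resize(s["img"][160:280,180:330,::-1],(750,600),interpolation=cv2.INTER_CUBIC))
E
```

```text
clock: 4.92
ee_pos: [0.6421, 0.0123, 0.1152]
orientation: [3.139, 0.117, -0.0]
force: [-0.8, 0.2, 1.6]
gripper_width: -0.0003
grip_force: 0.6
clock: 5.08
ee_pos: [0.642, 0.0123, 0.1132]
orientation: [3.139, 0.117, -0.0]
force: [-0.6, 0.8, 1.5]
gripper_width: -0.0004
grip_force: 0.5
```

View pics/s3.png

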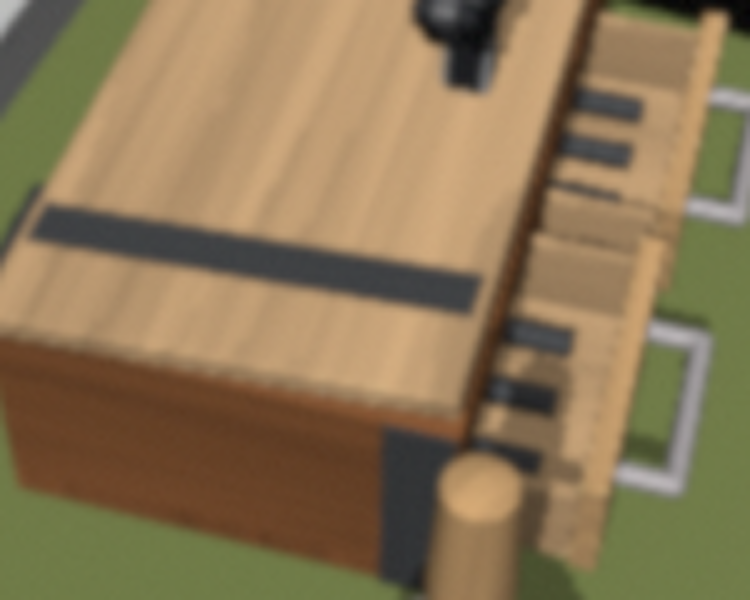

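```bash
python3 - <<'E'
from fit import *
import fit
f=least_squares(res,[.6,0,0,.7,.04,.04],loss="soft_l1").x
print(proj("scene",np.array([[.642,.0123,z] for z in(.113,.127,.141)])),"seen 274,177.6")
for l in(0,.03,.06,.1):
    p=f.copy();p[3]=l;m=model(p);print(l,proj("scene",np.array([m["el"]])),m["el"], "seen 272.4,242")
E
python3 -m handwheel '[0,0,-2,0,0,0,0, 0,0,0,0,0,0,0]'
```

```text
[[272.33243122 184.72508672]
 [272.62813024 180.29738536]
 [272.93124322 175.75866987]] seen 274,177.6
0 [[273.99814979 244.99809049]] [0.58537346 0.18012851 0.127     ] seen 272.4,242
0.03 [[273.92759931 243.07614882]] [0.58582217 0.1801618  0.1329937 ] seen 272.4,242
0.06 [[273.76294262 241.11415635]] [0.58644996 0.18020838 0.13897121] seen 272.4,242
0.1 [[273.39432015 238.43832981]] [0.58756461 0.18029108 0.14690673] seen 272.4,242
clock: 5.3
ee_pos: [0.6421, 0.0123, 0.1113]
orientation: [3.139, 0.117, -0.0]
force: [-1.6, 0.3, 0.3]
gripper_width: -0.0
grip_force: 0.4
```

The visible fingertip is at about z=135 mm, where the lid's surface would be at 0.06 rad open. The reported TCP z therefore reads about 20 mm low, and the lid is still moving. I'll keep pressing.

```bash
python3 -m handwheel '[0,0,-3,0,0,0,0, 0,0,0,0,0,0,0]'; python3 -m handwheel '[0,0,-3,0,0,0,0, 0,0,0,0,0,0,0]'
```

```text
clock: 5.47
ee_pos: [0.6422, 0.0123, 0.1082]
orientation: [3.139, 0.117, 0.0]
force: [0.0, -0.3, 1.4]
gripper_width: -0.0
grip_force: 0.3
clock: 5.63
ee_pos: [0.6421, 0.0123, 0.1051]
orientation: [3.139, 0.117, -0.0]
force: [-0.3, 0.2, 0.4]
gripper_width: -0.0001
grip_force: 0.1
```

```bash
python3 -m handwheel '[0,0,-2,0,0,0,0, 0,0,0,0,0,0,0]'; python3 -m handwheel '[0,0,-2,0,0,0,0, 0,0,0,0,0,0,0]'
python3 - <<'E'
from plant import snapshot,manip
import cv2
st=manip.read_state();print(st["joint_pos"],st["tau"],st["force"])
s=snapshot("scene"); cv2.imwrite("pics/s4.png",cv2.resize(s["img"][80:280,180:330,::-1],(600,600),interpolation=cv2.INTER_CUBIC))
E
```

```text
clock: 5.8
ee_pos: [0.642, 0.0123, 0.1032]
orientation: [3.139, 0.117, -0.0]
force: [0.6, -1.4, 0.5]
gripper_width: 0.0002
grip_force: 0.1
clock: 5.97
ee_pos: [0.642, 0.0123, 0.1013]
orientation: [-3.139, -0.117, 0.0]
force: [-0.7, 0.1, -0.2]
gripper_width: -0.0
grip_force: 0.1
[ 1.91765250e-02  4.46947813e-01 -9.42992599e-02  1.02980946e+00
  1.25197269e-05  3.08619210e+00] [ 1.01815341e-01 -5.98502970e+01  3.22812080e+01 -2.27901572e-01
  4.17752063e-02  4.80901708e-04] [-0.65144039  0.10570587 -0.16972279]
```

View pics/s4.png

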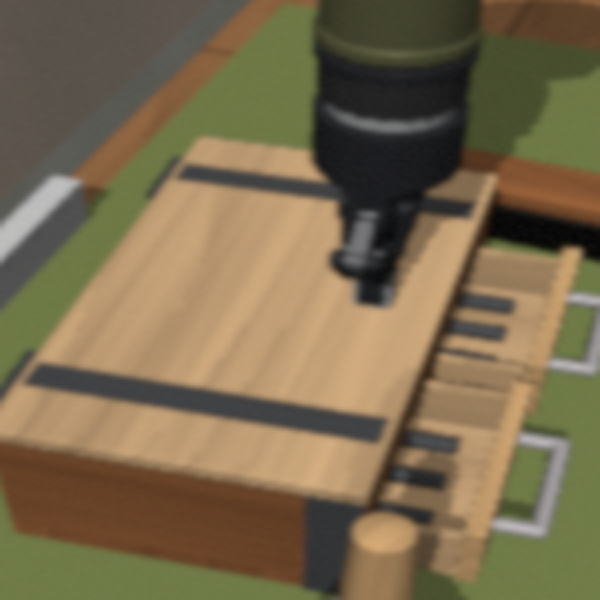

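```bash
python3 -c "
from fit import *
print(proj('scene',np.array([[.67,.0128,z] for z in(.245,.255,.27)])),'seen 264,125')"
python3 -m handwheel '[0,0,-2,0,0,0,0, 0,0,0,0,0,0,0]'; python3 -m handwheel '[0,0,-2,0,0,0,0, 0,0,0,0,0,0,0]'
```

```text
[[262.19439315 135.22998264]
 [262.3303842  131.20208315]
 [262.5394923  125.0085403 ]] seen 264,125
clock: 6.18
ee_pos: [0.6422, 0.0123, 0.1003]
orientation: [-3.139, -0.117, -0.001]
force: [-3.0, -0.3, 7.1]
gripper_width: -0.0002
grip_force: 3.6
clock: 6.35
ee_pos: [0.6423, 0.0123, 0.1003]
orientation: [-3.139, -0.117, -0.003]
force: [-7.0, -0.9, 17.9]
gripper_width: 0.0
grip_force: 9.3
```

The lid hit its stop (17.9 N) at reported z=0.100, so the reported z is about 26 mm below the true tip. Next I'll retreat, tilt, and go in front of the left handle.

```bash
python3 -m handwheel '[0,0,25,0,0,0,0, 0,0,25,0,0,0,0, 0,0,25,0,0,0,0, 0,0,25,0,0,0,0, -28,11,0,0,0,0,0, -28,11,0,0,0,0,0, -28,11,0,0,0,0,0, -28,11,0,0,0,0,0, -28,11,0,0,0,0,0, -28,11,0,0,0,0,0, 0,0,0,0,-5,0,0, 0,0,0,0,-5,0,0, 0,0,0,0,-5,0,0, 0,0,-30,0,0,0,0, 0,0,-30,0,0,0,0, 0,0,-30,0,0,0,0, 0,0,-30,0,0,0,0, 0,0,-20,0,0,0,0, 0,0,-20,0,0,0,0, 0,0,0,0,0,0,0]'
python3 - <<'E'
from plant import snapshot
import cv2
s=snapshot("scene"); cv2.imwrite("pics/s5.png",cv2.resize(s["img"][120:280,200:400,::-1],(750,600),interpolation=cv2.INTER_CUBIC))
E
```

```text
clock: 8.02
ee_pos: [0.4731, 0.0522, 0.0338]
orientation: [-3.103, -0.178, -0.397]
force: [-1.3, -0.2, -0.1]
gripper_width: 0.0001
grip_force: 0.0
```

View pics/s5.png

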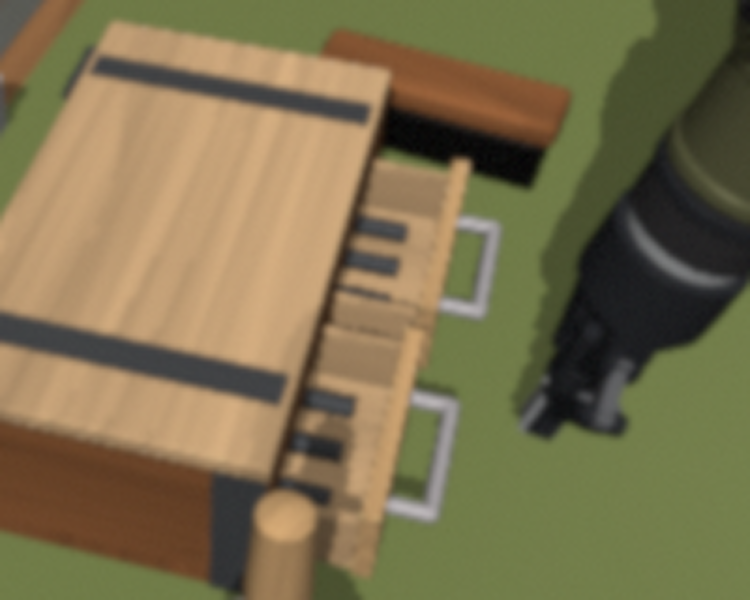

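The hand is in front of the drawers and tilted, with its tip at (540,430), about 28 mm short in y. I'll correct y, go lower, and approach the left bar at (435,455).

```bash
python3 -m handwheel '[0,14,-8,0,0,0,0, 0,14,-8,0,0,0,0, 10,0,0,0,0,0,0, 10,1,0,0,0,0,0, 10,1,0,0,0,0,0,10,1,0,0,0,0,0, 10,1,0,0,0,0,0]'
```

```text
clock: 8.65
ee_pos: [0.5302, 0.069, 0.0221]
orientation: [-3.089, -0.208, -0.405]
force: [-2.9, -1.6, 3.4]
gripper_width: -0.0001
grip_force: 2.3
```

```bash
python3 -m handwheel '[8,1,0,0,0,0,0, 0,0,0,0,0,0,0]'
python3 - <<'E'
from plant import snapshot
import cv2
s=snapshot("scene"); cv2.imwrite("pics/s6.png",cv2.resize(s["img"][120:280,200:400,::-1],(750,600),interpolation=cv2.INTER_CUBIC))
E
```

```text
clock: 8.82
ee_pos: [0.5397, 0.0705, 0.0224]
orientation: [-3.087, -0.208, -0.408]
force: [-0.2, -0.3, -0.1]
gripper_width: -0.0001
grip_force: 0.0
```

View pics/s6.png

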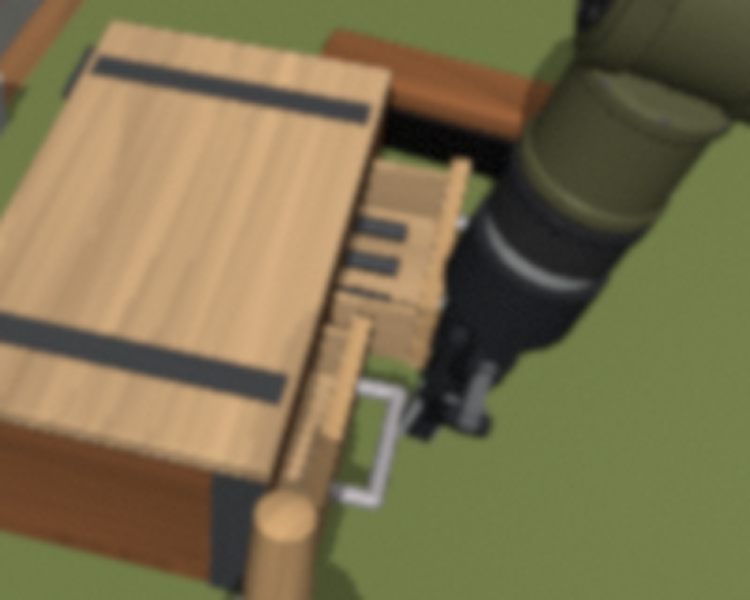

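The finger is pushing the left bar correctly, with its tip at (415,430) on the bar. About 30 mm remains.

```bash
python3 -m handwheel '[6,1,0,0,0,0,0, 6,1,0,0,0,0,0, 6,1,0,0,0,0,0, 0,0,0,0,0,0,0]'; python3 -m handwheel '[4,1,0,0,0,0,0, 3,0,0,0,0,0,0, 0,0,0,0,0,0,0]'
```

```text
clock: 9.2
ee_pos: [0.556, 0.0735, 0.0219]
orientation: [-3.088, -0.208, -0.405]
force: [-0.2, -0.7, 1.1]
gripper_width: 0.0005
grip_force: 0.2
clock: 9.45
ee_pos: [0.5624, 0.0744, 0.0218]
orientation: [-3.088, -0.208, -0.405]
force: [-0.5, 0.2, 1.0]
gripper_width: -0.0001
grip_force: 0.2
```

```bash
python3 -m handwheel '[3,0,0,0,0,0,0, 0,0,0,0,0,0,0]'; python3 -m handwheel '[3,0,0,0,0,0,0, 0,0,0,0,0,0,0]'; python3 -m handwheel '[2,0,0,0,0,0,0, 0,0,0,0,0,0,0]'
```

```text
clock: 9.62
ee_pos: [0.5651, 0.0746, 0.0218]
orientation: [-3.087, -0.209, -0.404]
force: [-0.5, -0.5, 0.1]
gripper_width: -0.0002
grip_force: 0.3
clock: 9.78
ee_pos: [0.5664, 0.0746, 0.0214]
orientation: [-3.088, -0.209, -0.4]
force: [-7.4, 0.4, 8.2]
gripper_width: -0.0002
grip_force: 5.5
clock: 9.95
ee_pos: [0.5665, 0.0746, 0.0212]
orientation: [-3.088, -0.209, -0.396]
force: [-15.8, -0.2, 16.6]
gripper_width: 0.0002
grip_force: 11.4
```

Force rose sharply at x=566, so the left drawer is home. Now the right one.

```bash
python3 -m handwheel '[-22,0,0,0,0,0,0, -22,0,0,0,0,0,0, -22,0,0,0,0,0,0, -24,0,0,0,0,0,0, 0,-25,0,0,0,0,0, 0,-25,0,0,0,0,0, 0,-25,0,0,0,0,0, 0,-25,0,0,0,0,0, 0,-25,0,0,0,0,0, 0,-25,0,0,0,0,0, 0,-10,0,0,0,0,0, 0,0,0,0,0,0,0]'
```

```text
clock: 10.95
ee_pos: [0.4811, -0.0926, 0.022]
orientation: [-3.085, -0.213, -0.405]
force: [-0.1, -0.5, -0.4]
gripper_width: 0.0001
grip_force: 0.0
```

```bash
python3 -m handwheel '[8,1,0,0,0,0,0, 8,1,0,0,0,0,0, 8,1,0,0,0,0,0, 8,1,0,0,0,0,0, 8,1,0,0,0,0,0, 8,1,0,0,0,0,0, 8,1,0,0,0,0,0, 8,1,0,0,0,0,0, 8,1,0,0,0,0,0, 8,1,0,0,0,0,0, 0,0,0,0,0,0,0]'; python3 -m handwheel '[5,0,0,0,0,0,0, 5,0,0,0,0,0,0, 0,0,0,0,0,0,0]';  python3 -m handwheel '[3,0,0,0,0,0,0, 0,0,0,0,0,0,0]'
```

```text
clock: 11.87
ee_pos: [0.5628, -0.0801, 0.0222]
orientation: [-3.083, -0.219, -0.407]
force: [0.8, 1.0, -0.1]
gripper_width: 0.0
grip_force: 0.0
clock: 12.12
ee_pos: [0.5713, -0.0802, 0.0218]
orientation: [-3.083, -0.219, -0.404]
force: [-0.2, 0.4, 0.2]
gripper_width: 0.0
grip_force: 0.1
clock: 12.28
ee_pos: [0.5735, -0.0804, 0.0216]
orientation: [-3.084, -0.218, -0.403]
force: [-0.7, 0.7, 0.5]
gripper_width: -0.0002
grip_force: 0.3
```

```bash
python3 -m handwheel '[3,0,0,0,0,0,0, 0,0,0,0,0,0,0]'; python3 -m handwheel '[3,0,0,0,0,0,0, 0,0,0,0,0,0,0]'; python3 -m handwheel '[2,0,0,0,0,0,0, 0,0,0,0,0,0,0]'
```

```text
clock: 12.45
ee_pos: [0.5765, -0.0805, 0.0216]
orientation: [-3.084, -0.218, -0.403]
force: [-1.1, 1.2, 1.1]
gripper_width: -0.0002
grip_force: 0.5
clock: 12.62
ee_pos: [0.5774, -0.0805, 0.0212]
orientation: [-3.085, -0.217, -0.398]
force: [-11.2, 1.1, 10.4]
gripper_width: -0.0001
grip_force: 6.8
clock: 12.78
ee_pos: [0.5775, -0.0805, 0.021]
orientation: [-3.085, -0.217, -0.394]
force: [-17.8, -0.1, 19.5]
gripper_width: -0.0003
grip_force: 12.6
```

Stopped at x=577.5, against 578 expected. I'll back off, raise the hand clear to the side, and check.

```bash
python3 -m handwheel '[-20,0,0,0,0,0,0, -25,0,0,0,0,0,0, -25,0,0,0,0,0,0, -20,0,0,0,0,0,0, 0,0,30,0,0,0,0, 0,0,30,0,0,0,0, 0,0,30,0,0,0,0, 0,0,30,0,0,0,0, 0,-30,20,0,0,0,0, 0,-30,20,0,0,0,0, 0,-30,20,0,0,0,0, 0,-30,0,0,0,0,0, 0,-30,0,0,0,0,0, -10,-30,0,0,0,0,0, -10,-30,0,0,0,0,0, -10,-30,0,0,0,0,0, -10,-30,0,0,0,0,0, -10,-30,0,0,0,0,0, -10,-30,0,0,0,0,0, 0,0,0,0,0,0,0]'
python3 - <<'E'
from plant import snapshot
import cv2
a=snapshot("scene")["img"][110:290,150:370,::-1];b=snapshot("top")["img"][110:290,140:360,::-1]
z=lambda i:cv2.resize(i,None,fx=3.6,fy=1.66*1,interpolation=cv2.INTER_CUBIC)
cv2.imwrite("pics/s7.png",cv2.resize(cv2.hconcat([a,b]),(800,327),interpolation=cv2.INTER_CUBIC))
E
```

```text
clock: 14.45
ee_pos: [0.4299, -0.4162, 0.2014]
orientation: [-3.089, -0.211, -0.402]
force: [-0.9, -0.4, 0.8]
gripper_width: 0.0003
grip_force: 0.0
```

View pics/s7.png

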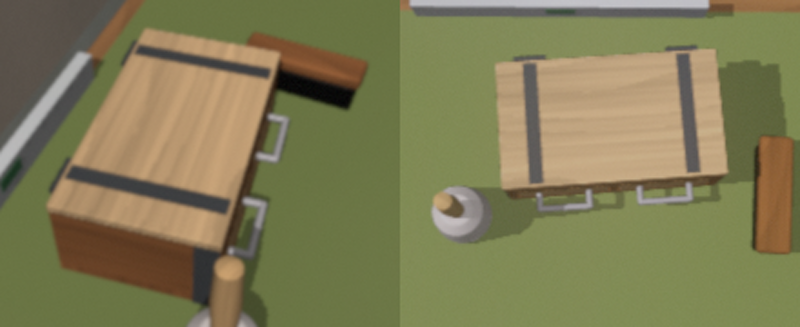

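The lid is flush and shut, and both handles stand equally close to the front, at (565,200) and (665,193) in the right half of the picture. The mallet and brush haven't moved, and the hand is clear.

```bash
python3 -c "
from plant import job
print(job.job_done())"
```

```text
the job is handed in; nothing more can be done
None
```

The job is handed in: the lid and both drawers were each pushed until they hit their stops, the mallet and brush show no movement in the final picture, and the hand is clear; no verdict came back.

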